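# Circlip onto a belt sander's idler axle

### The job

Slide the sheet-metal guard of the small belt sander along its rail all the way to its end stop, so that the axle end of the idler wheel is uncovered. Then pick up the circlip pliers that lie on the bench with the retaining ring already on their tips, squeeze the handles to spread the ring, bring it level down over the end of the axle and gently on to the groove just above the washer, and finish there holding: pliers in the gripper and still squeezed, ring spread and level around the groove and not pressed hard on anything, guard still open. Leave the other things on the bench where they are.

Things in the scene. Friction and masses are not known exactly. Their poses are not given: they have to be found in the camera images.
- sander: Small belt sander (belt off), fixed: 175 x 285 mm cast base, on it an upright stub axle with the rubber-tyred idler wheel (110 mm across), a 76 mm drive drum 150 mm along the sander's +y, and at +x a wall with the guard rail (top 130 mm up). Origin: on the bench, on the stub axle's axis; z up; +y is the way the guard opens; +x points away from the robot, give or take 0.25 rad.
- groove (a point): Centre of the ring groove on the axle's axis, 94 mm above the bench. The axle is 40 mm across; the groove 5 mm high, 36 mm across. The washer on the wheel (54 mm across) reaches up to the groove's lower edge, 2.5 mm below this point; the hub (64 mm across) has its top 5 mm, the tyre (110 mm across) 9 mm below this point. Axes as the sander's.
- axle_end (a point): Centre of the axle's top face, 17.5 mm above the groove centre. The topmost 5.5 mm taper from 40 to 31 mm across. Axes as the sander's.
- guard (a joint): Guard position along its rail: 0 = closed over the idler wheel, 0.14 m = fully open at the end stop (moved along the sander's +y). It stays where it is left; moving it takes about 3 N.
- guard_grip (a point): Point to pinch on the guard's grip, an upright block 14 mm wide (sander y), 44 mm long (sander x), 34 mm tall on the guard plate; the point is 12.5 mm below the block's top, 21.5 mm above the plate. The plate (156 mm along x, 130 mm along y, top 132.5 mm above the bench) hangs 18 mm over the axle end when closed. Axes as the sander's.
- pliers: Circlip pliers lying flat with the ring, about 200 mm long, 0.24 kg. Origin: midway between the handles where they are to be gripped, level with the underside; +x along the pliers to the ring, y across the handles (squeezing direction), z up. The levers turn on two rivets 50 mm ahead of the origin. A spring keeps them relaxed: squeezing takes about 6 N to start, 14 N a handle to reach the stop, and spreads the ring.
- handles (a point): Midway between the handles at the grip place, 8 mm above the pliers' origin, same axes. Handles: plastic dipped, 0 to 18 mm above the underside, each 11 mm thick, from 25 mm ahead of this point to 48 mm behind it. Over both: about 53 mm here when relaxed (75 mm at the rear ends), 30 mm when squeezed to the stop screw, the outer faces then parallel.
- spread (a joint): How far the pliers are squeezed: 0 = relaxed, 0.23 rad = at the stop screw, ring fully spread (it cannot be overspread).
- ring_mid (a point): Centre of the ring's opening when spread: 122 mm ahead of the pliers' origin along x, 1.5 mm up (mid-thickness). Flat steel ring 3 mm thick, underside level with the handles' underside; bore 38 mm relaxed (will not pass over the axle), clears a 45 mm round when fully spread, outside at most 58 mm. Its gap and lugs face the handles; it stays on the pliers' pins and level with the pliers.
- hammer: Hammer lying flat, handle about 250 mm; bystander; origin at the centre of its underside.
- glue_can: Metal can, 84 mm across, 120 mm tall; bystander; origin at the centre of its underside.
- polish_tin: Flat round tin, 76 mm across, 26 mm tall; bystander; origin at the centre of its underside.
- bearing: Spare ball-bearing ring, 62 mm outside, 41 mm bore, 16 mm tall, lying flat; bystander; origin at the centre of its underside.
- welt_roll: Roll of rubber strip, 110 mm across, 35 mm tall; bystander; origin at the centre of its underside.
- screwdriver: Screwdriver lying flat; bystander; origin at the centre of its underside.
- heel_block: Rubber heel block, 70 x 60 x 42 mm; bystander; origin at the centre of its underside.
- tacks: Small steel bowl, 72 mm across, 45 mm tall; bystander; origin at the centre of its underside.
Not all that is in view belongs to the job. There is more than one size of the pliers; the job needs the smaller.

How it is judged:
On the way, in this order (a step that is already met when the one before it is completed fails the run):
1. the guard is slid fully open (within 10 mm of its stop) (value of joint guard above 0.13 m), for 0.2 s.
2. the ring is held spread above the axle's end, over it to within 20 mm (value of joint spread above 0.19 rad and contact force between the fingers and pliers above 3 N and z of ring_mid in the frame of axle_end above 0.0015 m and horizontal distance between ring_mid and axle_end below 0.02 m), for 0.05 s.
At the end, for the whole second after the job is handed in: Guard within 10 mm of its open stop; pliers gripped (over 5 N) and squeezed past 0.19 rad; ring centre within 6 mm of the axle's axis and 2.5 mm of the groove's height (lying lightly on the washer counts); pliers level to 0.1 rad, still, pressing on the sander with under 15 N (value of joint guard above 0.13 m and value of joint spread above 0.19 rad and contact force between the fingers and pliers above 5 N and z of ring_mid in the frame of groove between -0.0025 and 0.0025 m and horizontal distance between ring_mid and groove below 0.006 m and angle between pliers's own z axis and vertical below 0.1 rad and contact force between pliers and sander below 15 N and linear speed of pliers below 0.02 m/s); the arm keeps its last pose, push and grip.
It fails at once if the pliers or the ring are forced against the sander with more than 60 N (contact force between pliers and sander above 60 N).
It fails at once if a bystander is pushed more than 30 mm (distance of any of hammer, glue_can, polish_tin, bearing, welt_roll, screwdriver, heel_block, tacks from where it was at the start of the episode above 0.03 m).
It also fails if it takes over 51 s, if anything falls off the work surface, if the arm or the gripper's body presses on something with over 40 N, if the wrist force passes 120 N, or if a joint passes its speed limit or range.

### The arm

A 6-joint arm with a two-finger parallel gripper is mounted at the origin on the work surface. World frame = base frame: x ahead of the robot, y to its left, z up, the work surface at z = 0. Lengths are in m, angles in rad, forces in N, time in s.
With the tool pointing down it reaches from about 0.275 to 0.85 m from the base axis. Payload 19 kg.
Tool frame: the origin (TCP) lies midway between the tips of the shut fingers; the grasp point (between the pads) lies 19 mm behind it; z points along the fingers, y is the direction in which the jaws open and shut (so a half turn about z gives the same grasp; the last joint's range is limited). The gripper opens to 85 mm and grips with 20 to 120 N. Pads are 22 mm wide; open, the fingers measure 114 mm over their backs; the gripper's body (76 mm by 85 mm) begins 54 mm behind the grasp point. The pads swing forward as they close: fully open they stand 13 mm farther back than shut.
Start: joints at [-1.453, 0.15, 1.437, -0, 1.554, -0.134], TCP at [0.143, -0.557, 0.231] pointing down, gripper open.
Joint ranges: [-2.8, 2.8], [-0.68, 2.1], [0.12, 2.68], [-1.39, 4.53], [0.16, 2.79], [-2.81, 2.81]. Speed limits (rad/s): [1.89, 1.89, 2.22, 3.01, 3.01, 3.01].

### API

Orientations are given as [roll, pitch, yaw] about the fixed x, y, z axes, in that order (R = Rz(yaw) Ry(pitch) Rx(roll)).
In Python, from plant import manip, gripper_open, close_gripper, read_camera, camera_model, readout gives the robot as it stands. The module is installed in compiled form; this text tells all that it offers. Calls block until the motion is done:
- manip.movep(position, orientation): joint-space move of the TCP to a pose.
- manip.move_straight(position, rot=None, max_speed=0.15): straight line of the TCP; rot=None keeps the orientation; max_speed is the mean speed in m/s.
- manip.movej(angles): joint-space move.
- gripper_open() and close_gripper(grip_force=None): open the fingers fully, or close them until they stop; grip_force is the grip in N (None keeps the last).
- manip.hold(seconds).
- manip.inverse_kinematics(position, orientation): joint angles nearest the present ones, or None.
- read_camera(name): name is "scene" or "top" or "wrist"; returns the picture (400x640x3 uint8, red, green, blue); there is no depth.
- camera_model(name): a dict with "fx", "fy", "cx", "cy" (pixels), "world_to_cam" (4x4, takes a point from world to camera coordinates). Camera axes: x right, y up, looking along -z (the intrinsics and any distortion apply to the point x, -y, -z); pixel columns grow to the right and rows downward; lengths in m; the calibration is good to about 2 mm. A picture is of the moment at which its call begins: read the wrist's pose just before it. camera_model takes no time and is no camera call; for the wrist camera it gives the pose at the moment of the call.
A pose or a line that the arm cannot do raises manip.IKError and nothing moves.
- manip.hand_in(): hands the job in, once; it reports no verdict.
Readings, each from a call of its own:
- readout.current_time(): time.
- readout.current_q(): joint angles.
- readout.current_qvel(): joint speeds.
- readout.current_tau(): joint torques, N m.
- readout.current_ee_pos(): TCP position.
- readout.current_tool_rot(): TCP orientation.
- readout.current_ft_force(): force on the tool from outside, world axes, zero at the start.
- readout.current_moment(): the same for the moment, N m.
- readout.current_opening(): opening from 0.0 (shut) to 1.0 (fully open).
Only numpy, scipy, OpenCV 4.12 (cv2) and the standard library are available. Lean on these libraries where they do the work, as an engineer would, in place of code of your own. Each camera call takes 0.05 s, during which the arm holds its last target.

## Working session

There is one attempt and no reset: what is moved stays moved. The work goes in short steps, each a Python script; the robot and the scene stay as the last script left them, time stands still between calls to the robot, and variables do not carry over. Pictures are saved under pics/ and viewed, and the job is handed in when it is done.

```bash
ls; mkdir -p pics; python3 - <<'E'
from plant import *
import cv2, numpy as np
for n in ("scene","top","wrist"):
    im=read_camera(n); cv2.imwrite(f"pics/a_{n}.png",im[:,:,::-1])
    m=camera_model(n); print(n,{k:np.round(v,4).tolist() if not isinstance(v,str) else v for k,v in m.items()})
print(readout.current_time(),readout.current_ee_pos(),readout.current_tool_rot(),readout.current_ft_force())
E
```

```text
pics
scene {'fx': 480.9167, 'fy': 480.9167, 'cx': 321.6631, 'cy': 203.5553, 'world_to_cam': [[0.7484, 0.663, -0.0174, -0.3238], [-0.3748, 0.4444, 0.8137, 0.1012], [0.5472, -0.6025, 0.581, -1.6639], [0.0, 0.0, 0.0, 1.0]]}
top {'fx': 475.9997, 'fy': 475.9997, 'cx': 316.6545, 'cy': 192.1792, 'world_to_cam': [[0.0155, -0.9999, 0.0046, -0.0451], [0.9942, 0.0159, 0.1063, -0.4615], [-0.1063, 0.0029, 0.9943, -1.5769], [0.0, 0.0, 0.0, 1.0]]}
wrist {'fx': 310.7879, 'fy': 310.7879, 'cx': 318.6154, 'cy': 198.3176, 'world_to_cam': [[0.2477, -0.9688, -0.0003, -0.575], [0.9286, 0.2375, -0.285, 0.0367], [0.2762, 0.0703, 0.9585, -0.3803], [0.0, 0.0, 0.0, 1.0]]}
0.15 [ 0.14322123 -0.55669125  0.23084496] [-3.14068466e+00 -9.36704641e-05  2.51812200e-01] [ 0.20597905 -0.39025696  0.54138054]
```

View pics/a_scene.png

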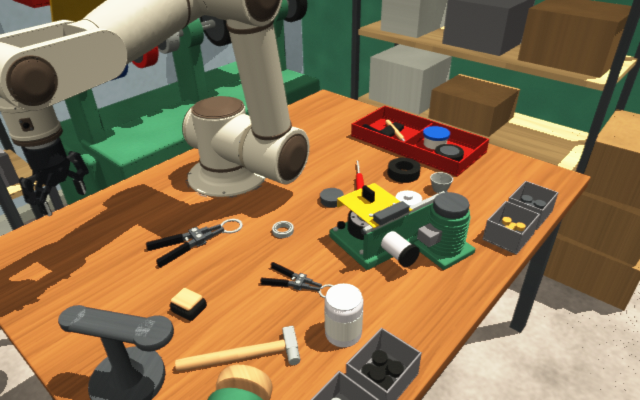

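View pics/a_top.png

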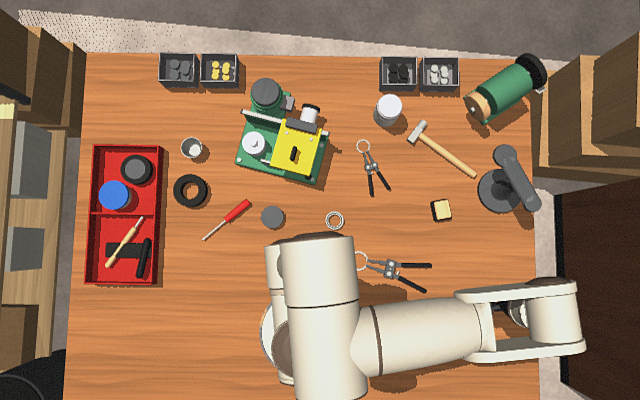

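View pics/a_wrist.png

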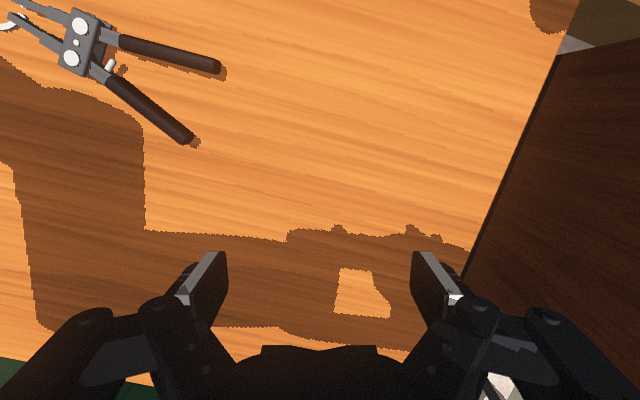

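Candidates for the pliers: A at top px (371,165) by the can, and B at top px (390,268) near the arm. A looks smaller. I'll check with a close crop and by measuring lengths.

```bash
python3 - <<'E'
import cv2
im=cv2.imread("pics/a_top.png")
a=cv2.resize(im[125:205,335:415],None,fx=7,fy=7,interpolation=cv2.INTER_CUBIC)
cv2.imwrite("pics/c_pl.png",a)
a=cv2.resize(im[75:190,225:335],None,fx=5,fy=5,interpolation=cv2.INTER_CUBIC)
cv2.imwrite("pics/c_sa.png",a)
E
cat > h.py <<'E'
import numpy as np
from plant import *
def pix2w(name,uv,z,m=None):
    m=m or camera_model(name); T=np.array(m["world_to_cam"]); R,t=T[:3,:3],T[:3,3]
    c=-R.T@t; d=R.T@np.array([(uv[0]-m["cx"])/m["fx"],-(uv[1]-m["cy"])/m["fy"],-1.])
    return c+d*(z-c[2])/d[2]
def w2pix(name,p,m=None):
    m=m or camera_model(name); T=np.array(m["world_to_cam"]); q=T[:3,:3]@np.asarray(p,float)+T[:3,3]
    return np.array([m["cx"]+m["fx"]*q[0]/-q[2], m["cy"]+m["fy"]*-q[1]/-q[2]])
E
python3 - <<'E'
from h import *
for n,uv in dict(Aring=(363,147),Ah1=(372,194),Ah2=(388,191),Bring=(362,262),Bh1=(430,265),Bh2=(424,291)).items(): print(n,pix2w("top",uv,.01).round(3))
print("grip",pix2w("top",(294,154),.166).round(3)); print("drum",pix2w("top",(254,141),.1).round(3))
E
```

```text
Aring [ 0.622 -0.195  0.01 ]
Ah1 [ 0.461 -0.226  0.01 ]
Ah2 [ 0.472 -0.28   0.01 ]
Bring [ 0.231 -0.193  0.01 ]
Bh1 [ 0.225 -0.421  0.01 ]
Bh2 [ 0.139 -0.4    0.01 ]
grip [0.565 0.034 0.166]
drum [0.618 0.168 0.1  ]
```

View pics/c_pl.png

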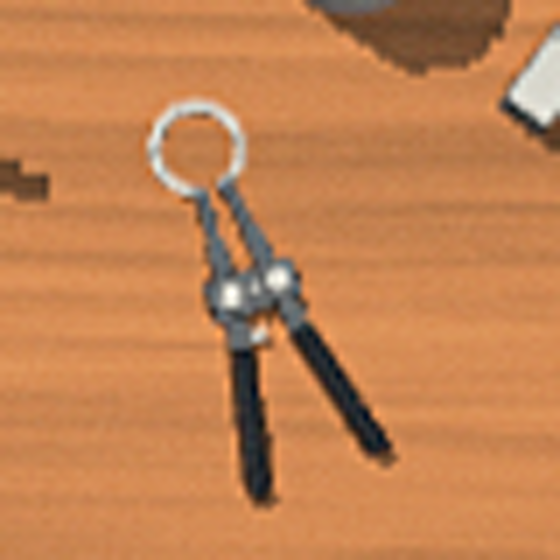

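View pics/c_sa.png

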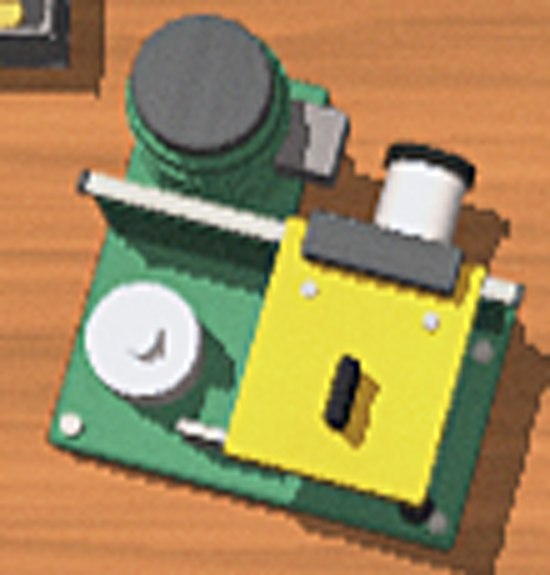

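```bash
python3 - <<'E'
from h import *
f=lambda u,v,z: pix2w("top",(u/5+225-.4,v/5+75-.4),z)
c={k:f(*uv,.1325) for k,uv in dict(TL=(290,220),BL=(225,455),BR=(425,505),TR=(486,268)).items()}
for k,v in c.items(): print(k,v.round(4))
an=lambda d: np.arctan2(d[1],d[0])
print("x dir",an(c['TL']-c['BL']),an(c['TR']-c['BR']),"y dir-90",an(c['BL']-c['BR'])-np.pi/2)
print("len",np.linalg.norm(c['TL']-c['BL']),np.linalg.norm(c['BL']-c['BR']))
r1,r2=f(88,180,.13),f(515,288,.13); print("rail",an(r1-r2)-np.pi/2)
# grip top outline
for uv in ((345,355),(336,430)): print(f(*uv,.1665).round(4))
print("can",pix2w("top",(389,104),.12).round(3))
E
```

```text
TL [0.6848 0.0746 0.1325]
BL [0.5326 0.1121 0.1325]
BR [ 0.5028 -0.0146  0.1325]
TR [ 0.6557 -0.0508  0.1325]
x dir -0.2414469650452564 -0.23266099538077886 y dir-90 -0.2310442680078193
len 0.15679541006361866 0.13014894136988522
rail -0.2359870190469644
[0.5909 0.0362 0.1665]
[0.5438 0.0407 0.1665]
can [ 0.742 -0.267  0.12 ]
```

```bash
python3 - <<'E'
from h import *
import cv2
manip.movep([0.555,0.038,0.25],[np.pi,0,-0.236])
print(readout.current_time(),readout.current_q().round(3),readout.current_ee_pos().round(4),np.round(readout.current_tool_rot(),3))
m=camera_model("wrist"); im=read_camera("wrist"); cv2.imwrite("pics/b_w.png",im[:,:,::-1])
np.save("mw.npy",m,allow_pickle=True)
E
```

```text
2.7083 [-0.071  0.106  1.45  -0.     1.586  1.736] [0.5551 0.0374 0.2499] [ 3.141  0.    -0.237]
```

View pics/b_w.png

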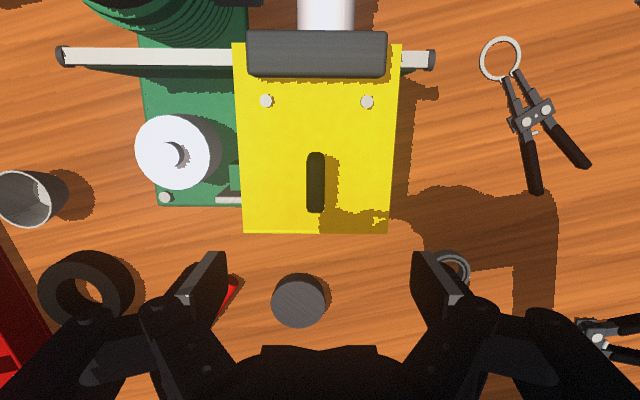

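```bash
python3 - <<'E'
from h import *
import cv2
m=np.load("mw.npy",allow_pickle=True).item()
print("tcp px",w2pix("wrist",[0.5551,0.0374,0.25],m)); T=np.array(m["world_to_cam"]);print("cam",-T[:3,:3].T@T[:3,3])
P=lambda uv,z:pix2w("wrist",uv,z,m)
for uv in ((243,233),(387,233),(401,44),(233,44)): print("plate",P(uv,.1325).round(4))
for uv in ((315,153),(315,183),(315,212)): print("grip",P(uv,.1665).round(4), P(uv,.1325).round(4))
im=cv2.imread("pics/b_w.png")
a=cv2.resize(im[130:250,230:400],None,fx=4.5,fy=4.5,interpolation=cv2.INTER_CUBIC)
cv2.imwrite("pics/b_c.png",cv2.convertScaleAbs(a,alpha=1.8,beta=20))
E
```

```text
tcp px [318.07947479 254.10447357]
cam [0.62546871 0.0201601  0.39388249]
plate [0.5342 0.1127 0.1325]
plate [ 0.5034 -0.0143  0.1325]
plate [ 0.6547 -0.052   0.1325]
plate [0.685  0.0728 0.1325]
grip [0.594  0.0303 0.1665] [0.5893 0.0318 0.1325]
grip [0.5721 0.0357 0.1665] [0.5641 0.038  0.1325]
grip [0.5497 0.0412 0.1665] [0.5384 0.0444 0.1325]
```

View pics/b_c.png

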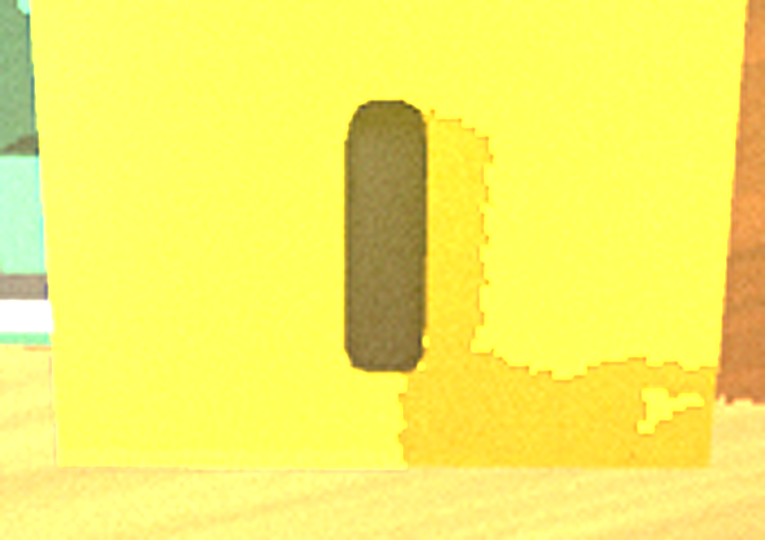

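```bash
python3 - <<'E'
from h import *
import cv2
yaw=-0.238; g=np.array([0.572,0.0357]); yd=np.array([-np.sin(yaw),np.cos(yaw)])
R=[np.pi,0,yaw]
manip.move_straight([*g,0.20],R,max_speed=0.2)
manip.move_straight([*g,0.138],max_speed=0.12)
print("ft",readout.current_ft_force().round(2))
close_gripper(25)
print("open",readout.current_opening(),"ft",readout.current_ft_force().round(2),readout.current_time())
manip.move_straight([*(g+0.137*yd),0.138],max_speed=0.12)
print("ft",readout.current_ft_force().round(2),readout.current_ee_pos().round(4),readout.current_opening(),readout.current_time())
E
```

```text
ft [0.14 0.76 0.06]
open 0.1589663276250578 ft [-1.3 -0.1  3.6] 4.4917
ft [ -8.3  -50.66  12.84] [0.6043 0.1645 0.1381] 0.1634595580874338 5.7833
```

```bash
python3 - <<'E'
from h import *
import cv2
p=np.array([0.6043,0.1645])
manip.move_straight([*p,0.138],max_speed=0.1)
print("ft",readout.current_ft_force().round(2),readout.current_ee_pos().round(4))
for n in ("top","scene"):
    im=read_camera(n); cv2.imwrite(f"pics/d_{n}.png",im[:,:,::-1])
im=cv2.imread("pics/d_scene.png"); cv2.imwrite("pics/d_sc.png",cv2.resize(im[140:290,300:500],None,fx=4,fy=4,interpolation=cv2.INTER_CUBIC))
im=cv2.imread("pics/d_top.png"); cv2.imwrite("pics/d_tc.png",cv2.resize(im[60:200,200:340],None,fx=4,fy=4,interpolation=cv2.INTER_CUBIC))
E
```

```text
ft [ -4.9  -15.04   8.8 ] [0.6043 0.1643 0.1381]
```

View pics/d_sc.png

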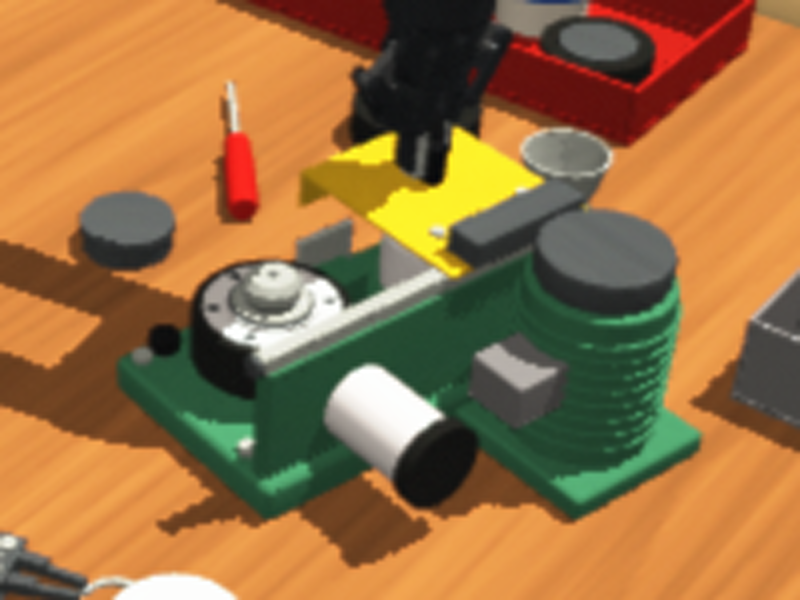

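View pics/d_tc.png

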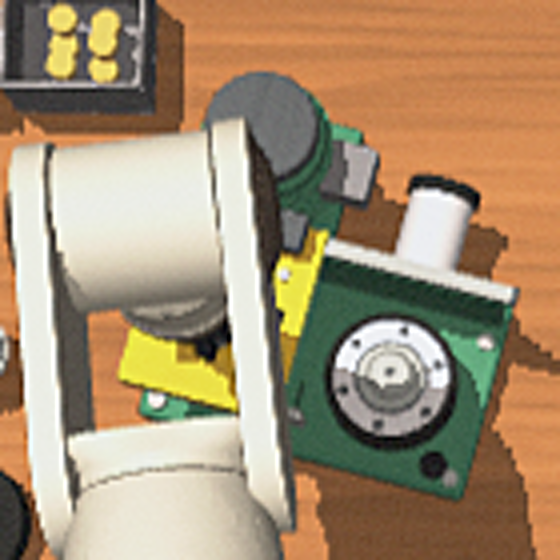

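```bash
python3 - <<'E'
from h import *
import cv2
gripper_open()
manip.move_straight([0.6043,0.1643,0.20],max_speed=0.2)
manip.movep([0.53,0.0,0.25],[np.pi,0,-0.238])
m=camera_model("wrist"); im=read_camera("wrist"); cv2.imwrite("pics/e_w.png",im[:,:,::-1]); np.save("me.npy",m,allow_pickle=True)
im=read_camera("top"); cv2.imwrite("pics/e_top.png",im[:,:,::-1])
print(readout.current_time(),readout.current_ee_pos().round(4),readout.current_ft_force().round(2))
E
```

```text
8.1583 [0.5302 0.0008 0.2492] [-0.14  0.64 -0.88]
```

View pics/e_w.png

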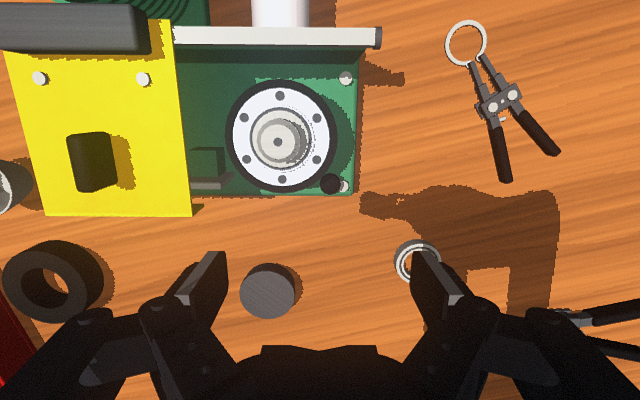

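```bash
python3 - <<'E'
from h import *
import cv2
m=np.load("me.npy",allow_pickle=True).item()
P=lambda uv,z:pix2w("wrist",uv,z,m)
a,b=P((193,217),.1325),P((45,216),.1325); yd=np.array([.2358,.9718])
print(a.round(4),b.round(4),"guard moved",(a[:2]-[.5034,-.0143])@yd,(b[:2]-[.5342,.1127])@yd)
im=cv2.imread("pics/e_w.png")
c=cv2.resize(im[70:210,210:370],None,fx=5,fy=5,interpolation=cv2.INTER_CUBIC); cv2.imwrite("pics/e_ax.png",c)
c=cv2.resize(im[10:190,430:570],None,fx=3.3,fy=3.3,interpolation=cv2.INTER_CUBIC); cv2.imwrite("pics/e_pl.png",c)
E
```

```text
[0.5347 0.114  0.1325] [0.567  0.2416 0.1325] guard moved 0.1320448561526943 0.13297744879849877
```

View pics/e_ax.png

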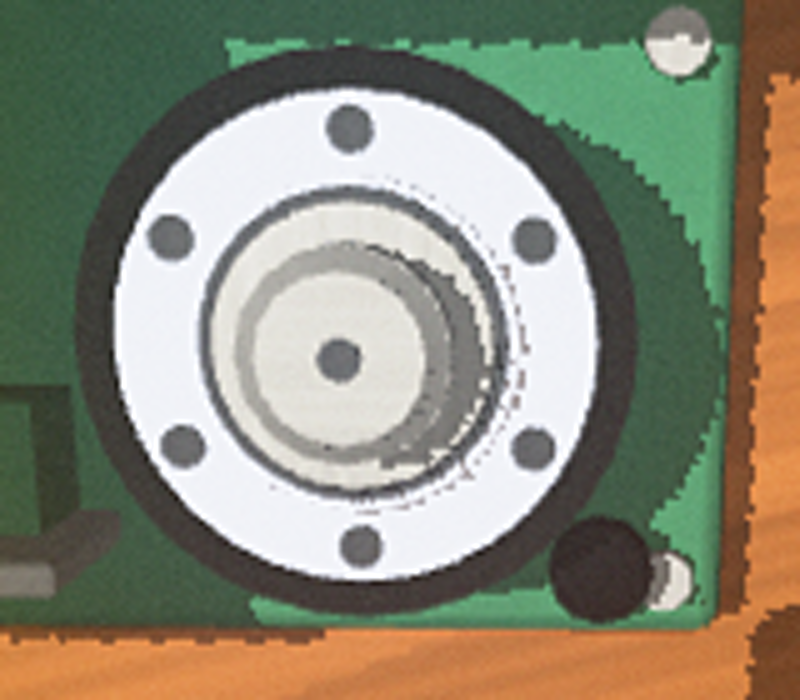

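View pics/e_pl.png

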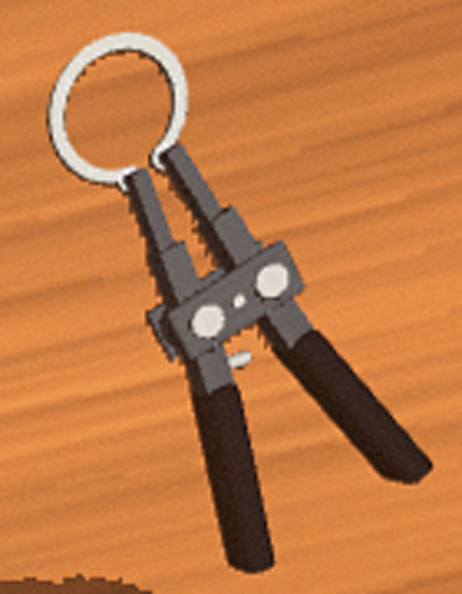

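```bash
python3 - <<'E'
from h import *
import cv2
m=np.load("me.npy",allow_pickle=True).item()
P=lambda uv,z:pix2w("wrist",uv,z,m)
f=lambda u,v,z:P((u/5+210-.4,v/5+70-.4),z)
top=f(338.5,360,.1115); print("dot",top.round(4))
print("flat",((f(253,360,.1115)+f(424,360,.1115))/2).round(4),((f(338,275,.1115)+f(338,448,.1115))/2).round(4))
L,R,U,D=f(75,332,.085),f(637,332,.085),f(356,45,.085),f(356,615,.085)
print("tyre",((L+R)/2).round(4),((U+D)/2).round(4),np.linalg.norm(L-R),np.linalg.norm(U-D))
L,R,U,D=f(113,332,.089),f(600,332,.089),f(356,88,.089),f(356,580,.089)
print("white",((L+R)/2).round(4),((U+D)/2).round(4),np.linalg.norm(L-R),np.linalg.norm(U-D))
L,R,U,D=f(200,342,.089),f(508,342,.089),f(354,186,.089),f(354,500,.089)
print("hub",((L+R)/2).round(4),((U+D)/2).round(4),np.linalg.norm(L-R),np.linalg.norm(U-D))
yd=np.array([.2358,.9718]);xd=np.array([.9718,-.2358])
for q in ([.5034,-.0143],[.5342,.1127],[.5347,.114],[.567,.2416],[.572,.0357]): d=np.array(q)-top[:2]; print(q,(d@xd).round(4),(d@yd).round(4))
im=cv2.imread("pics/e_top.png"); cv2.imwrite("pics/e_tc.png",cv2.resize(im[60:200,220:340],None,fx=4,fy=4,interpolation=cv2.INTER_CUBIC))
E
```

```text
dot [0.5793 0.026  0.1115]
flat [0.5793 0.026  0.1115] [0.5788 0.0262 0.1115]
tyre [0.5817 0.0252 0.085 ] [0.5793 0.0259 0.085 ] 0.10976765080410261 0.10990338019485701
white [0.5819 0.0246 0.089 ] [0.5796 0.0253 0.089 ] 0.09388482330350595 0.09370537482286954
hub [0.5802 0.0255 0.089 ] [0.5792 0.0258 0.089 ] 0.05948436203211286 0.05992947722149417
[0.5034, -0.0143] -0.0643 -0.057
[0.5342, 0.1127] -0.0643 0.0737
[0.5347, 0.114] -0.0641 0.0751
[0.567, 0.2416] -0.0628 0.2067
[0.572, 0.0357] -0.0094 0.0078
```

View pics/e_tc.png

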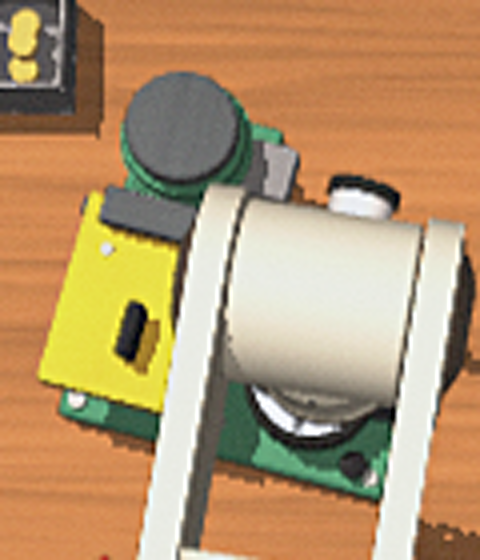

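```bash
python3 - <<'E'
from h import *
m=np.load("me.npy",allow_pickle=True).item()
f=lambda u,v,z:pix2w("wrist",(u/3.3+430-.35,v/3.3+10-.35),z,m)
ring=f(118,108,.003); r1,r2=f(208,321,.016),f(273,281,.016); h1,h2=f(249,560,.014),f(412,470,.014)
for n,v in dict(ring=ring,r1=r1,r2=r2,h1=h1,h2=h2).items(): print(n,v.round(4))
mid=(r1+r2)/2; hm=(h1+h2)/2
an=lambda d:np.arctan2(d[1],d[0])
print("yaws",an(ring-mid),an(mid-hm),an(ring-hm),an(r1-r2)-np.pi/2, "d", np.linalg.norm((ring-mid)[:2]),np.linalg.norm((mid-hm)[:2]),np.linalg.norm((r1-r2)[:2]))
E
```

```text
ring [ 0.6279 -0.1965  0.003 ]
r1 [ 0.5509 -0.2141  0.016 ]
r2 [ 0.559  -0.2373  0.016 ]
h1 [ 0.4592 -0.2231  0.014 ]
h2 [ 0.4794 -0.2841  0.014 ]
yaws 0.38101084764078536 0.31469916546840837 0.3455755472641149 0.33756688992635864 d 0.0785191172882818 0.09010797734050506 0.024549790595467077
```

```bash
python3 - <<'E'
from h import *
import cv2
manip.movep([0.49,-0.249,0.14],[np.pi,0,0.345])
m=camera_model("wrist"); im=read_camera("wrist"); cv2.imwrite("pics/f_w.png",im[:,:,::-1]); np.save("mf.npy",m,allow_pickle=True)
print(readout.current_time(),readout.current_ee_pos().round(4),readout.current_ft_force().round(2))
E
```

```text
9.275 [ 0.4907 -0.2481  0.1404] [1.31 0.26 0.43]
```

View pics/f_w.png

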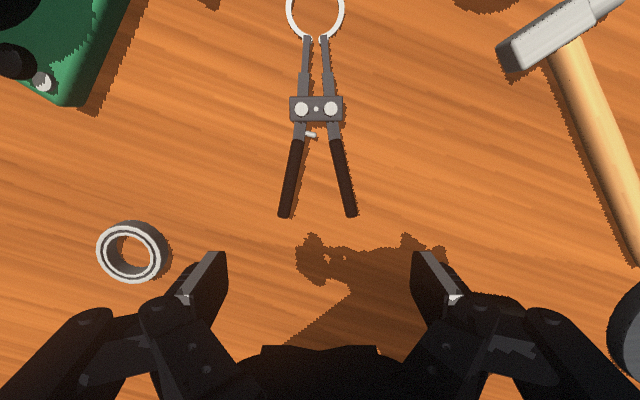

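```bash
python3 - <<'E'
from h import *
m=np.load("mf.npy",allow_pickle=True).item()
f=lambda u,v,z:pix2w("wrist",(u,v),z,m)
r1,r2=f(301.3,109,.016),f(330.7,108.5,.016); h1,h2=f(285,216,.012),f(352,215,.012)
# ring outline: left/right extremes, lowest
L,R=f(285.5,8,.003),f(345.5,8,.003); lug=f(315.5,39,.003)
for n,v in dict(ring=(L+R)/2,r1=r1,r2=r2,h1=h1,h2=h2,lug=lug).items(): print(n,v.round(4))
mid=(r1+r2)/2; hm=(h1+h2)/2; ring=(L+R)/2
an=lambda d:np.arctan2(d[1],d[0])
print("yaws",an(ring-mid),an(lug-mid),an(mid-hm),an(ring-hm),an(r1-r2)-np.pi/2,an(h1-h2)-np.pi/2, "d",np.linalg.norm((mid-hm)[:2]),np.linalg.norm((r1-r2)[:2]),np.linalg.norm((h1-h2)[:2]))
y=an(lug-hm); print(y,"origin",mid-.05*np.array([np.cos(y),np.sin(y),0]), hm+.048*np.array([np.cos(y),np.sin(y),0]))
E
```

```text
ring [ 0.6285 -0.1966  0.003 ]
r1 [ 0.5516 -0.2114  0.016 ]
r2 [ 0.5602 -0.2342  0.016 ]
h1 [ 0.4559 -0.2277  0.012 ]
h2 [ 0.4778 -0.286   0.012 ]
lug [ 0.6074 -0.204   0.003 ]
yaws 0.3473124609633546 0.35013767840565774 0.3648332669566724 0.3569942045633968 0.35964162450276693 0.35896208489695147 d 0.09532449026604899 0.024377210109580938 0.06223314832674404
0.35947032554256947 origin [ 0.50912495 -0.24042667  0.016     ] [ 0.51181057 -0.23996355  0.012     ]
```

```bash
python3 - <<'E'
from h import *
import cv2
R=[np.pi,0,0.358]
manip.move_straight([0.510,-0.2403,0.06],R,max_speed=0.15)
manip.move_straight([0.510,-0.2403,0.003],max_speed=0.08)
print("ft",readout.current_ft_force().round(2),readout.current_ee_pos().round(4))
close_gripper(45); manip.hold(0.2)
print("open",readout.current_opening(),"ft",readout.current_ft_force().round(2),readout.current_ee_pos().round(4),readout.current_time())
m=camera_model("wrist"); im=read_camera("wrist"); cv2.imwrite("pics/g_w.png",im[:,:,::-1]); np.save("mg.npy",m,allow_pickle=True)
E
```

```text
ft [-0.05  0.22 -0.34] [ 0.5102 -0.2404  0.0033]
open 0.3258709008524713 ft [-1.08  0.69 14.66] [ 0.5109 -0.2409  0.0046] 11.6
```

View pics/g_w.png

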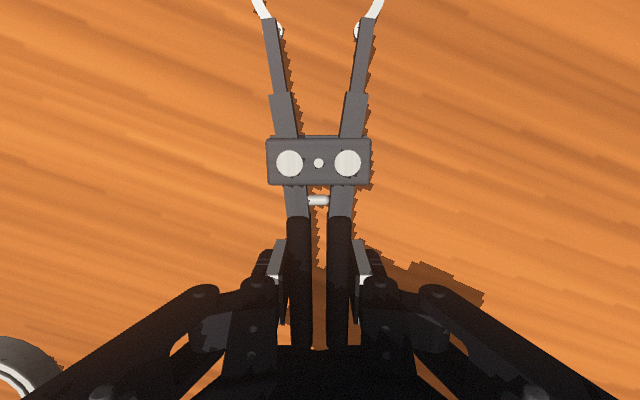

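```bash
python3 - <<'E'
from h import *
import cv2
m=np.load("mg.npy",allow_pickle=True).item()
f=lambda u,v,z:pix2w("wrist",(u,v),z,m)
r1,r2=f(290,163,.016),f(348,163,.016); mid=(r1+r2)/2; dw=f(318.7,163,.016); t1,t2=f(264,19,.006),f(378,19,.006)
an=lambda d:np.arctan2(d[1],d[0])
print("mid",mid.round(4),dw.round(4),"rivdist",np.linalg.norm(r1-r2),"yaw",an(r1-r2)-np.pi/2,"tipmid",((t1+t2)/2).round(4),an((t1+t2)/2-mid),"from tcp",np.hypot(*(mid[:2]-[.5109,-.2409])),an(mid[:2]-np.array([.5109,-.2409])))
p=readout.current_ee_pos(); print(np.round(readout.current_tool_rot(),4))
manip.move_straight([p[0],p[1],0.16],max_speed=0.15)
manip.hold(0.15)
print("open",readout.current_opening(),"ft",readout.current_ft_force().round(2),readout.current_moment().round(3),readout.current_ee_pos().round(4),readout.current_time())
m=camera_model("wrist"); im=read_camera("wrist"); cv2.imwrite("pics/i_w.png",im[:,:,::-1]); np.save("mi.npy",m,allow_pickle=True)
im=read_camera("top"); cv2.imwrite("pics/i_top.png",im[:,:,::-1])
im=read_camera("scene"); cv2.imwrite("pics/i_sc.png",im[:,:,::-1])
E
```

```text
mid [ 0.5567 -0.2242  0.016 ] [ 0.5566 -0.2241  0.016 ] rivdist 0.024972958718012347 yaw 0.35596242531541744 tipmid [ 0.611  -0.2049  0.006 ] 0.34179741433574135 from tcp 0.048708018812494945 0.3497640867666493
[ 3.1393e+00 -1.6000e-03  3.5800e-01]
open 0.3204994371685357 ft [ 0.01  0.12 -1.71] [-0.012  0.078 -0.012] [ 0.5106 -0.2408  0.1592] 13.0
```

View pics/i_w.png

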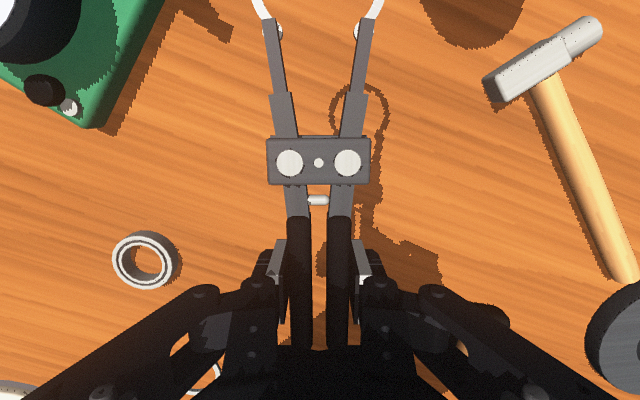

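View pics/i_sc.png

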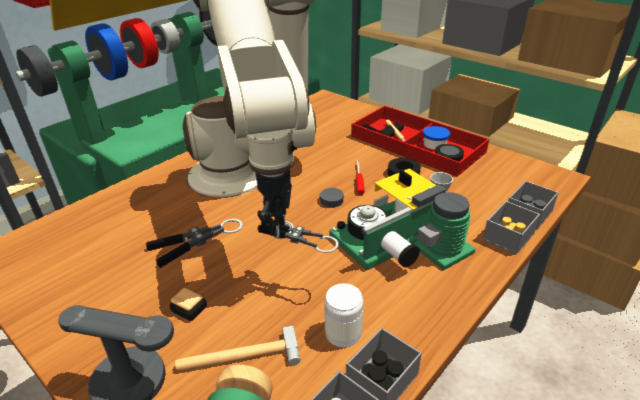

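```bash
cat >> h.py <<'E'
AX=np.array([0.5795,0.0257])
def tcp_for(ringxy,yaw,off=(0.1207,-0.0006)):
    c,s=np.cos(yaw),np.sin(yaw)
    return np.array(ringxy)-np.array([c*off[0]-s*off[1], s*off[0]+c*off[1]])
E
python3 - <<'E'
from h import *
import cv2
yaw=-0.2
p=tcp_for(AX,yaw)
manip.move_straight([*p,0.16],[np.pi,0,yaw],max_speed=0.2)
manip.move_straight([*p,0.13],max_speed=0.1)
manip.hold(0.1)
print("open",readout.current_opening(),"ft",readout.current_ft_force().round(2),readout.current_ee_pos().round(4),np.round(readout.current_tool_rot(),4),p,readout.current_time())
for n in ("wrist","top","scene"):
    m=camera_model(n); im=read_camera(n); cv2.imwrite(f"pics/j_{n}.png",im[:,:,::-1]); np.save(f"mj_{n}.npy",m,allow_pickle=True)
s=cv2.imread("pics/j_scene.png")[180:260,320:420]; t=cv2.imread("pics/j_top.png")[100:190,250:350]
cv2.imwrite("pics/j_s.png",cv2.resize(s,None,fx=8,fy=7.4,interpolation=cv2.INTER_CUBIC)) if 0 else cv2.imwrite("pics/j_s.png",cv2.resize(s,None,fx=7,fy=7,interpolation=cv2.INTER_CUBIC))
cv2.imwrite("pics/j_t.png",cv2.resize(t,None,fx=6,fy=6,interpolation=cv2.INTER_CUBIC))
E
```

```text
open 0.31906244508930287 ft [ 1.29  0.1  -3.  ] [0.4617 0.0501 0.1307] [-3.1415e+00 -9.0000e-04 -2.0020e-01] [0.46132517 0.05026743] 15.325
```

View pics/j_wrist.png

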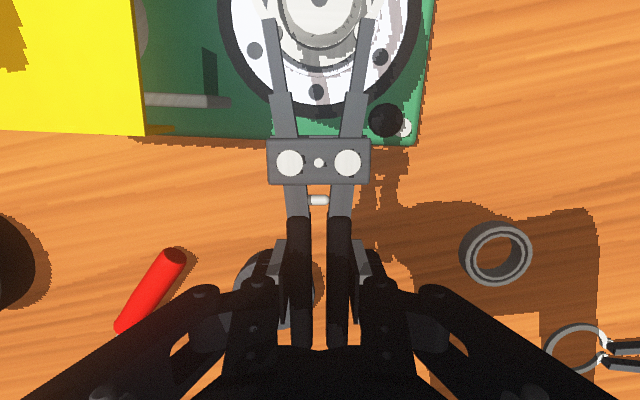

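View pics/j_s.png

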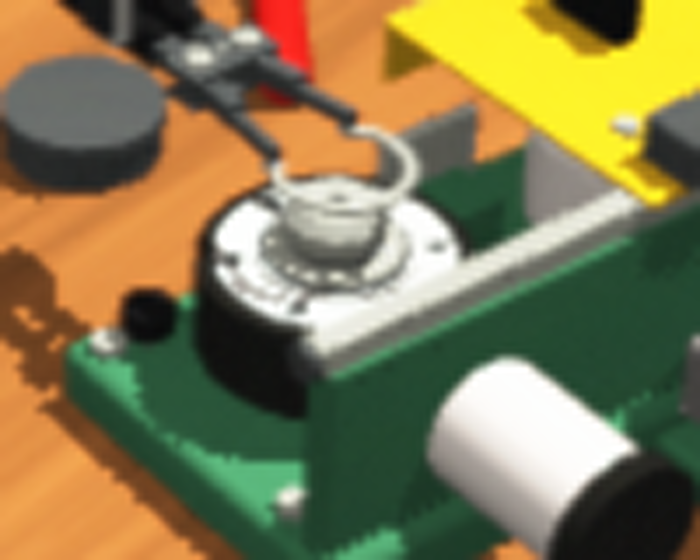

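View pics/j_t.png

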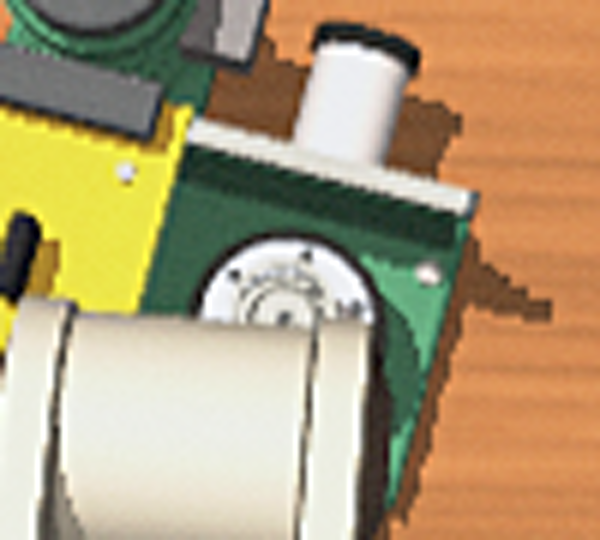

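```bash
python3 - <<'E'
from h import *
import cv2
m=np.load("mj_scene.npy",allow_pickle=True).item()
yaw=-.2002; c,s=np.cos(yaw),np.sin(yaw); tcp=np.array([.4617,.0501]); off=(.1207,-.0006)
rc=tcp+[c*off[0]-s*off[1],s*off[0]+c*off[1]]; print("ring",rc.round(4))
im=cv2.imread("pics/j_scene.png")[188:236,345:397]; S=13
im=cv2.resize(im,None,fx=S,fy=S,interpolation=cv2.INTER_CUBIC)
def circ(xy,z,r,col):
    a=np.linspace(0,2*np.pi,90); pts=np.array([w2pix("scene",[xy[0]+r*np.cos(t),xy[1]+r*np.sin(t),z],m) for t in a])
    pts=((pts+.5-[345,188])*S).astype(int); cv2.polylines(im,[pts],True,col,1,cv2.LINE_AA)
circ(AX,.1115,.0155,(0,0,255)); circ(AX,.106,.020,(0,0,255)); circ(AX,.0915,.027,(255,0,255))
circ(rc,.1307-.0031+.0015,.0225,(255,0,0)); circ(rc,.1307-.0031-.0015,.029,(0,200,0))
cv2.imwrite("pics/j_ov.png",im)
E
```

```text
ring [0.5799 0.0255]
```

View pics/j_ov.png

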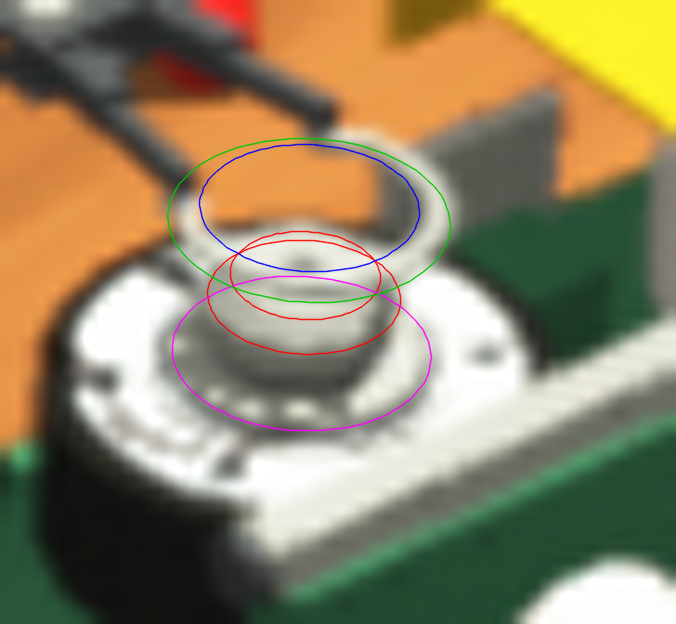

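```bash
cat >> h.py <<'E'
def favg(n=5,dt=0.02):
    f=[]
    for _ in range(n):
        manip.hold(dt); f.append(readout.current_ft_force())
    return np.mean(f,0)
E
python3 - <<'E'
from h import *
import cv2
f0=favg(); print("base",f0.round(2),readout.current_moment().round(3))
p=tcp_for(AX,-.2)
for z in (.120,.1165,.113,.110,.107,.105):
    manip.move_straight([*p,z],max_speed=0.04); f=favg(3)-f0
    print(z,f.round(2),readout.current_ee_pos().round(4))
    if np.abs(f).max()>5: print("stop"); break
print(readout.current_time())
im=read_camera("scene"); cv2.imwrite("pics/k_scene.png",im[:,:,::-1])
im=cv2.imread("pics/k_scene.png")[188:236,345:397]; cv2.imwrite("pics/k_s.png",cv2.resize(im,None,fx=13,fy=13,interpolation=cv2.INTER_CUBIC))
E
```

```text
base [-0.34 -0.12 -2.29] [0.018 0.09  0.067]
0.12 [-0.06  0.52 -0.19] [0.4613 0.0503 0.1199]
0.1165 [0.01 0.43 0.13] [0.4613 0.0503 0.1164]
0.113 [ 0.77 -0.02 -0.37] [0.4613 0.0503 0.1129]
0.11 [ 0.37 -0.1   0.15] [0.4613 0.0503 0.11  ]
0.107 [0.28 0.68 0.44] [0.4613 0.0503 0.1069]
0.105 [-0.03 -0.06 -0.27] [0.4613 0.0503 0.105 ]
17.5083
```

View pics/k_s.png

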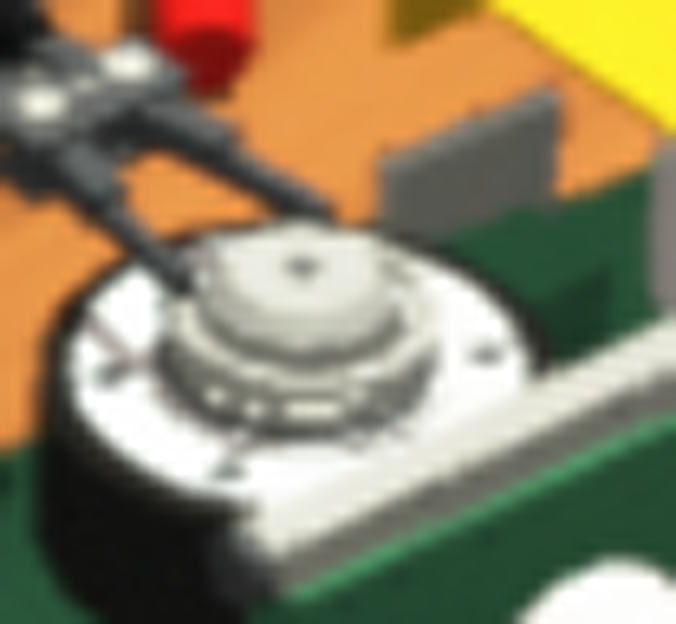

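```bash
python3 - <<'E'
from h import *
p=tcp_for(AX,-.2); z=.105; f0=favg()
c,s=np.cos(-.2),np.sin(-.2); ex=np.array([c,s]); ey=np.array([-s,c])
res={}
cen=p.copy()
for nm,e in (("x",ex),("y",ey)):
    lim=[]
    for sg in (1,-1):
        hit=None
        for k in range(1,8):
            q=cen+sg*e*k*0.0008
            manip.move_straight([*q,z],max_speed=0.03); f=(favg(2)-f0)[:2]@e
            if abs(f)>3: hit=k*0.8; break
        print(nm,sg,hit,round(f,2)); lim.append(hit if hit else 5.6)
        manip.move_straight([*cen,z],max_speed=0.04)
    cen=cen+e*(lim[0]-lim[1])/2*1e-3
    manip.move_straight([*cen,z],max_speed=0.04)
    print("cen",cen.round(4),(favg(3)-f0).round(2),readout.current_time())
np.save("cen.npy",cen)
print(readout.current_opening())
E
```

```text
x 1 5.6000000000000005 -4.85
x -1 4.800000000000001 4.62
cen [0.4617 0.0502] [ 0.17 -0.52 -0.18] 22.1833
y 1 4.800000000000001 -4.27
y -1 None 2.6
cen [0.4616 0.0498] [ 0.56 -0.32 -0.43] 26.725
0.33265939562725655
```

```bash
python3 - <<'E'
from h import *
import cv2
cen=np.load("cen.npy")
f0=favg(); print(f0.round(2)); close_gripper(60); manip.hold(.1); print("open",readout.current_opening(),(favg()-f0).round(2))
f0=favg()
for z in (.102,.0995,.098,.0972,.0966,.0960,.0954,.0948,.0942,.0936):
    manip.move_straight([*cen,z],max_speed=0.03); f=favg(3)-f0
    print(z,f.round(2),readout.current_ee_pos().round(4))
    if f[2]>2.5 or np.abs(f).max()>6: print("contact"); break
print(readout.current_time(),readout.current_opening())
im=read_camera("scene"); cv2.imwrite("pics/l_scene.png",im[:,:,::-1])
im=cv2.imread("pics/l_scene.png")[170:236,310:397]; cv2.imwrite("pics/l_s.png",cv2.resize(im,None,fx=9,fy=9,interpolation=cv2.INTER_CUBIC))
im=read_camera("wrist"); cv2.imwrite("pics/l_w.png",im[:,:,::-1])
E
```

```text
[ 0.3  -0.14 -2.62]
open 0.3135027824994908 [-0.34 -0.07  0.15]
0.102 [-0.37 -0.22  0.09] [0.4616 0.0498 0.1019]
0.0995 [ 0.05 -0.02  0.52] [0.4616 0.0498 0.0994]
0.098 [ 0.12 -0.56  0.08] [0.4616 0.0498 0.098 ]
0.0972 [-0.42 -0.41  0.43] [0.4616 0.0498 0.0972]
0.0966 [ 0.26 -0.42  1.08] [0.4617 0.0498 0.0966]
0.096 [ 0.2  -0.17  2.31] [0.4617 0.0498 0.0961]
0.0954 [-1.27  0.18  2.75] [0.4617 0.0498 0.0955]
contact
29.3917 0.31565044268293063
```

View pics/l_s.png

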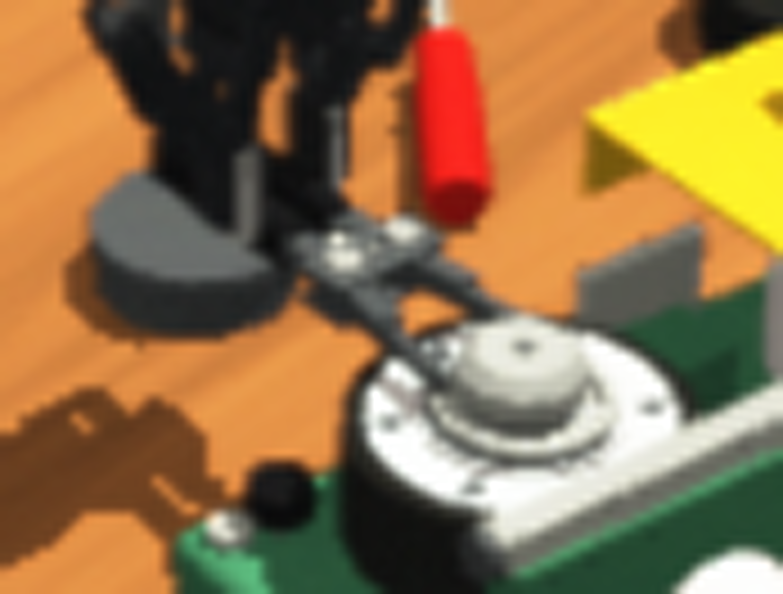

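View pics/l_w.png

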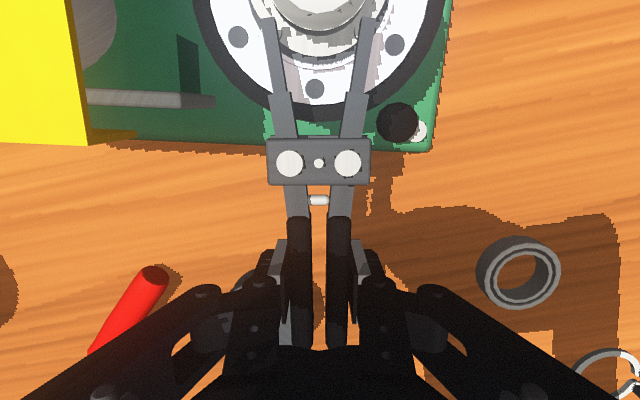

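```bash
python3 - <<'E'
from h import *
import cv2
cen=np.load("cen.npy")
manip.move_straight([*cen,.0967],max_speed=0.02); manip.hold(0.4)
print(favg().round(2),readout.current_ee_pos().round(4),np.round(readout.current_tool_rot(),4),readout.current_opening(),np.abs(readout.current_qvel()).max(),readout.current_time())
im=read_camera("top"); cv2.imwrite("pics/z_top.png",im[60:220,180:420,::-1].repeat(3,0).repeat(3,1))
E
```

```text
[ 0.03  0.07 -1.57] [0.4616 0.0498 0.0967] [-3.1416e+00  1.0000e-04 -2.0000e-01] 0.3087555947954995 0.0016244411536214714 30.225
```

View pics/z_top.png

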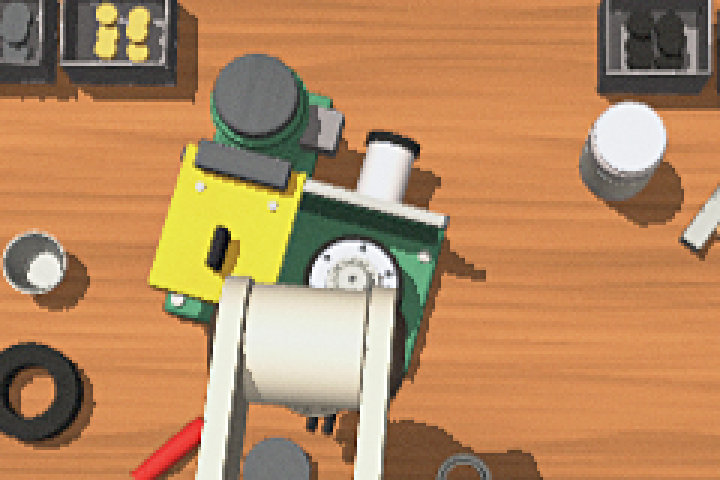

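The guard is still at its stop, and the ring bears on the washer with only about 1 N. Handing in.

```bash
python3 - <<'E'
from plant import *
manip.hand_in(); print(readout.current_time(),readout.current_opening(),readout.current_ft_force().round(2))
E
```

```text
the job is handed in; nothing more can be done
the job is handed in; nothing more can be done
```

I slid the guard to its end stop, gripped and squeezed the smaller pliers, and lowered the spread ring over the axle to the groove. I then handed in holding there, at about 30.2 s of the 51 s. The hand-in gave no verdict.

**Last checks**
- **Guard:** I pushed it until it met a hard stop at about 50 N, then eased off. It moved 132–133 mm, not the full 140 mm. Its closed position sat about 8 mm along from where a plate centred over the axle would be, and it now lies at about 0.14 m if the plate is centred on the axle at 0. The last top picture shows it still open.
- **Squeeze:** the gripper opening read 0.31 with a 60 N grip setting. The handles looked parallel in the last wrist picture, so the pliers should be at the stop screw. I had no direct reading of the spread.
- **Centring:** with the ring around the axle I nudged it each way until it touched. Contact came at about 4.8–5.6 mm on each side, except one direction that reached 2.6 N without passing my 3 N threshold. I centred the ring from those readings, so it should be well within the 6 mm limit.
- **Height and force:** the washer was first felt at a TCP height of about 96.4 mm, against 96.1 mm predicted. I finished at 96.7 mm, with roughly 1 N of the pliers' weight on the washer, so the ring is lying lightly on it. The tool was vertical and the arm still.

The scene camera disagreed with the wrist camera by about 0.5–1 px (2–3 mm) on the axle and ring positions, so I relied on the touch readings instead. No bystander was touched on purpose, and those in the last top picture look unmoved; I did not measure them.

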